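# Lock the board carrier of a test fixture with a quick-release pin

## Robot

A 7-joint arm with a two-finger parallel gripper is mounted at the origin on the work surface. World frame = base frame: x ahead of the robot, y to its left, z up, the work surface at z = 0. Lengths are in m, angles in rad, forces in N, time in s.
With the tool pointing down it reaches from about 0.35 to 0.9 m from the base axis. Payload 19.9 kg.
Tool frame: the origin (TCP) lies between the finger pads; the fingertips stand 25 mm ahead of it and the grasp point (between the pads) lies 6 mm ahead of it; z points along the fingers, y is the line along which they close (so a half turn about z gives the same grasp; the last joint's range is limited). The gripper opens to 85 mm and grips with 20 to 120 N. Pads are 22 mm wide; open, the fingers measure 114 mm over their backs; the gripper's body (76 mm by 85 mm) begins 54 mm behind the grasp point. The pads swing forward as they close: fully open they stand 13 mm farther back than shut.
Start: joints at [1.304, 0.417, -0.01, 1.614, 0.005, 1.111, -0.053], TCP at [0.139, -0.609, 0.256] pointing down, gripper open.
Joint ranges: [-2.81, 2.81], [-0.39, 2.02], [-1.27, 1.25], [0.06, 2.57], [-1.19, 4.33], [0.19, 2], [-2.82, 2.82]. Speed limits (rad/s): [1.89, 1.89, 2.39, 2.39, 3.01, 3.01, 3.01].

## Interface

Orientations are given as a rotation vector (axis times angle).
In Python, from bench import r gives the robot as it stands.
- The arm moves only by the shell command python3 -m pendant 'ROWS' [FORCE]. ROWS is JSON, a list of rows, each an object with "offset": the shift along the tool's x, y, z in mm, a list of three; "turn": the turn about the tool's z in rad; "gripper": the closure, from -1 (fully open) to 1 (shut), so that 0 is half open. A call has 1 to 8 rows; each row shifts and turns the commanded pose from where the row before left it, along the tool's axes as they then stand; what a row does not reach is not made up. A row lasts 1/8 s, in which the tool goes at most 62.5 mm and 10.7 degrees, less where a joint would pass 70% of its speed; a pose out of reach is approached as far as the arm can. A call is refused whole if a number of a shift passes 62.5 or a number of a turn 0.188, either way. A call with a gripper value outside its range is refused whole. The fingers move at their own pace and stop on an object; FORCE is the grip in N (left out, the last holds). Time passes only in rows, so rows that do not move let the fingers close. It gives the time, the measured TCP pose, the force, the opening and the grip force at its end, in the units of the state.
- r.get_obs(): the state, without advancing time (a new reading comes with each control period).
- r.camera(name): name is "scene" or "top" or "wrist"; returns a dict with "image" (420x560x3 uint8, red, green, blue), "z_map" (420x560 float32, m along the optical axis (not along the pixel's ray), 0 where there is no reading), "intrinsics" (3x3 intrinsics, pixels), "D" ([k1, k2, p1, p2, k3] as OpenCV has them; the pictures are not rectified), "eye" and "orientation" of the camera in the world. Camera axes: x right, y down, z forward; pixel columns grow to the right and rows downward; lengths in m; the calibration is good to about 2 mm. A picture is of the moment at which its call begins.
- r.close_job(): hands the job in; it is judged then, once.
The state is a dict: "time_s": time; "joints": joint angles; "joint_vel": joint speeds; "tau": joint torques, N m; "position": TCP position; "eef_rot": TCP orientation; "wrist_force": force on the tool from outside, world axes, zero at the start; "moment": the same for the moment, N m; "finger_gap": opening from 0.0 (shut) to 1.0 (fully open); "finger_force": force on a finger pad.
Only numpy, scipy, OpenCV 4.12 (cv2) and the standard library are available. Lean on these libraries where they do the work, as an engineer would, in place of code of your own. Each camera call takes 0.05 s, during which the arm holds its last target. There are 200 camera calls.

## Task

The head of the test fixture has been re-set to a height that nobody measured. Slide its board carrier in by the red tab until the hole in the brass tongue comes under the hole of the steel clevis, then take the quick-release pin with the yellow button from its holder, squeeze the button in, push the pin down through clevis and tongue until it is fully home, and let go so that its balls lock below. Push gently (under about 20 N), feeling for the stop, and leave the blue pin, the tools and the jar where they are.

Things in the scene. Friction and masses are not known exactly. Their poses are not given: they have to be found in the camera images.
- fixture: Base of the test fixture, fixed; origin on the table straight below the clevis hole; z up, x = way the carrier slides in. Above it the head (clevis, carrier) is height-adjustable: all heights of the head are h more than given, h = 0 to 14 mm, different each time and NOT measured. Clevis: two 52 mm square 8 mm plates at 36-44 and 56-64 mm (+h), holes 13 mm, brass tongue (same hole) between; nothing below.
- carrier (a joint): How far the carrier is slid in (m). Starts at 0.001 to 0.014; holes exactly in line at 0.034; rubber stop at 0.036. Friction 4 N plus an ejector spring, 9 N in all at the stop. Let go, it eases back to about 0.031, 3 mm short of line,; the pin's nose wedges it the rest. Red tab: 60 mm wide, 54 to 80 mm high (+h); its robot-side face is at x = value - 0.147, y = 0 in the fixture's frame, free space in front.
- pin_grip (a point): Centre of the black handle (x 24, y 20, height 36 mm) of the pin with the yellow button, 0.1 kg. z up along the pin, +y to the button, a plate 16 wide, 28 high, level with this point. Across y: 27 mm with the button out, 22 mm (even about this point) when in. Starts upright in a grey holder block (48 mm square, 56 high, 21 mm hole), this point 86 mm above the table. May be turned any way in the hole.
- pin_nose (a point): Tip of the pin's shank, 74 mm below the handle centre. Shank 12 mm thick, tapering over the last 12 mm to a 5 mm tip. Distances below the handle centre: flange (26 mm wide) 18, collar's hard face 26, underside of the sprung copper washer 30 (4 mm travel, 1.5 rising to 7.5 N), the two balls 55.5 to 60.5 mm on the pin's x sides.
- pin_button (a joint): Travel of the yellow button (m): 0 out, balls stand out (18 mm across, will not pass the holes); 0.005 in, balls drawn in. Spring 4 to 8 N; squeezed by gripping across the pin's y; springs out when let go if the balls have room. Home = washer quite flat, collar hard on the clevis; let go more than 1.5 mm short of it, the balls stay caught in the hole. Once locked the washer lifts the pin 1 to 2 mm.
- spare_grip (a point): Centre of the blue handle of another pin, 24 by 20 by 36 mm, without a yellow button, in a second like holder. To be left alone.
- screwdriver_grip (a point): Red-handled screwdriver lying beyond the fixture. To be left alone.
- wrench_grip (a point): Steel wrench lying at the far right. To be left alone.
- jar_c (a point): Amber jar (52 mm wide, 70 mm high) standing at the left; this point is half-way up. To be left alone.
Things that resemble listed ones, but are neither listed nor needed, are in the scene too. Leave any green or white look-alike of the part that bears pin_grip alone.

How it is judged:
By the outcome, as a careful person would: the job done as asked, in the order asked, and still so for the second after the job is handed in, with the robot touching nothing.
It also fails if it takes over 62 s, if anything falls off the work surface, if the arm or the gripper's body presses on something with over 40 N, if the wrist force passes 120 N, or if a joint passes its speed limit or range.

## Working session

There is one attempt and no reset: what is moved stays moved. The work goes in short steps, Python scripts to look and compute and a shell command to move; the robot and the scene stay as the last step left them, time stands still between calls to the robot, and variables do not carry over. Pictures are saved under pics/ and viewed, at most 12 in all, crops included, and the job is handed in when it is done.

```bash
ls; mkdir -p pics; cat > h.py <<'E'
import numpy as np, cv2
from scipy.spatial.transform import Rotation as R
from bench import r
def cam(n,save=None):
    c=r.camera(n)
    if save: cv2.imwrite(f'pics/{save}.png',c['image'][:,:,::-1])
    o=np.array(c['orientation'],float)
    c['R']=o if o.shape==(3,3) else (R.from_rotvec(o).as_matrix() if o.size==3 else R.from_quat(o).as_matrix())
    c['eye']=np.array(c['eye']); return c
def ray(c,u,v):
    p=cv2.undistortPoints(np.array([[[u,v]]],float),np.array(c['intrinsics']),np.array(c['D'],float))[0,0]
    return c['R']@np.array([p[0],p[1],1.])
def onz(c,u,v,z):
    d=ray(c,u,v); return c['eye']+d*(z-c['eye'][2])/d[2]
def pts(c):
    H,W=c['z_map'].shape; uv=np.stack(np.meshgrid(np.arange(W),np.arange(H)),-1).reshape(-1,1,2).astype(float)
    p=cv2.undistortPoints(uv,np.array(c['intrinsics']),np.array(c['D'],float)).reshape(H,W,2)
    P=np.dstack([p,np.ones((H,W))])*c['z_map'][...,None]
    P=P@c['R'].T+c['eye']; P[c['z_map']==0]=np.nan; return P
E
python3 - <<'E'
from h import *
for n in ('top','scene'):
    c=cam(n,n); print(n,c['eye'],c['orientation'],c['intrinsics'],c['D'])
print(r.get_obs())
a=[cv2.imread(f'pics/{n}.png') for n in('top','scene')]
E
```

```text
pics
top [0.46870857 0.01765046 1.06033617] [-2.13903754  2.12316085 -0.16232183] [[422.24049882   0.         283.91888912]
 [  0.         422.24049882 215.61572338]
 [  0.           0.           1.        ]] [-0.11311405  0.          0.          0.          0.        ]
scene [ 1.2229322  -0.97084871  0.83389409] [-2.07773955 -0.58499888  0.30443424] [[532.3477161    0.         278.786647  ]
 [  0.         532.3477161  210.16573369]
 [  0.           0.           1.        ]] [-0.00181451  0.          0.          0.          0.        ]
{'time_s': 0.1, 'joints': array([ 1.30451216,  0.41791444, -0.01028003,  1.61409325,  0.00474815,
        1.11074828, -0.05302337]), 'joint_vel': array([-0.00123818, -0.00112093, -0.00065168, -0.00262608,  0.00044571,
        0.00076942, -0.00035037]), 'tau': array([ 1.59665487e-03, -8.65810418e+01,  6.79930821e-01, -4.35637486e+01,
        1.91443629e-02,  4.96930865e-03,  1.48254639e-05]), 'position': array([ 0.13921359, -0.60900208,  0.25573157]), 'eef_rot': array([-3.12067023e+00, -3.52199153e-01,  4.18393924e-04]), 'wrist_force': array([-0.20697056,  1.31631268, -0.10507022]), 'moment': array([ 0.03271413, -0.02443872,  0.01266433]), 'finger_force': 0.0, 'finger_gap': 1.0014594422818284}
```

View pics/top.png

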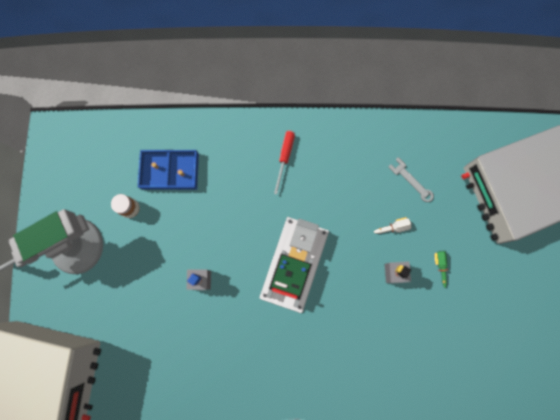

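View pics/scene.png

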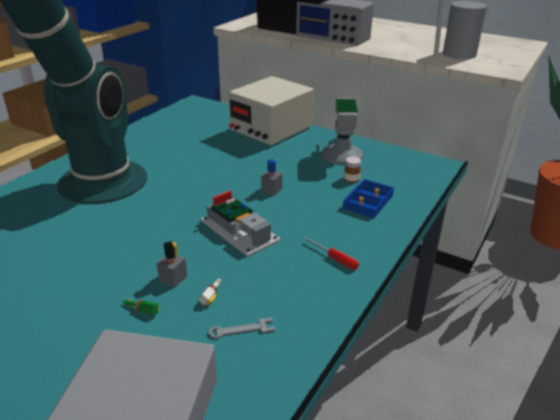

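Candidates: black handle with yellow button upright in a holder at top (402,270); white look-alike lying (403,226); green look-alike lying (443,262); blue pin in a holder (196,280). I choose (402,270). The fixture has its clevis hole at about (303,238) and its red tab at about (285,295).

```bash
python3 - <<'E'
from h import *
c=cam('top'); P=pts(c); im=c['image']; hsv=cv2.cvtColor(im,cv2.COLOR_RGB2HSV)
np.set_printoptions(precision=4,suppress=True)
print('table z',np.nanmedian(P[330:380,200:300,2]))
def box(m,name,z0=None,reg=None):
    M=np.zeros(m.shape,bool); a,b,e,f=reg; M[b:f,a:e]=m[b:f,a:e]
    Q=P[M]; Q=Q[~np.isnan(Q[:,0])]
    uv=np.argwhere(M)[:,::-1]
    print(name,len(Q),'px',uv.mean(0),'med',np.median(Q,0),'z pct',np.percentile(Q[:,2],[5,50,95])); return Q,uv
Hh,S,V=[hsv[...,i].astype(int) for i in range(3)]
red=((Hh<8)|(Hh>172))&(S>150)&(V>90)
box(red,'tab',reg=(255,270,320,320))
base=(S<60)&(V>110)
Q,uv=box((S<70)&(V>90)&(P[...,2]>0.05),'clevis',reg=(275,215,330,260))
r1=cv2.minAreaRect(uv.astype(np.float32)); print(r1)
yel=(Hh>18)&(Hh<35)&(S>130)&(V>100)
box(yel,'yellow',reg=(385,255,420,290))
print(np.nanmax(P[255:290,385:420,2]))
box(P[...,2]>0.09,'handle',reg=(385,255,420,290))
box((P[...,2]>0.045)&(P[...,2]<.065),'holder',reg=(380,255,420,295))
A=cv2.resize(im[210:315,255:335],None,fx=5,fy=5,interpolation=cv2.INTER_CUBIC)
B=cv2.resize(im[250:295,375:425],None,fx=7,fy=7,interpolation=cv2.INTER_CUBIC)
o=np.zeros((525,755,3),np.uint8); o[:,:400]=A; o[:315,400:750]=B
cv2.imwrite('pics/crop1.png',o[:,:,::-1])
E
```

```text
table z -0.0009183466042168575
tab 72 px [283.7083 292.2639] med [0.4524 0.029  0.0808] z pct [0.0538 0.0808 0.0843]
clevis 641 px [302.3167 235.649 ] med [ 0.5863 -0.016   0.0659] z pct [0.0594 0.0659 0.0687]
((299.2989807128906, 242.684326171875), (24.864349365234375, 48.516456604003906), 27.255327224731445)
yellow 31 px [399.3548 268.8065] med [ 0.5057 -0.2349  0.0972] z pct [0.0894 0.0972 0.1004]
0.106961087968236
handle 121 px [403.7851 270.7521] med [ 0.5013 -0.244   0.1013] z pct [0.094  0.1013 0.1049]
holder 266 px [397.688  272.1128] med [ 0.4977 -0.2378  0.0551] z pct [0.0515 0.0551 0.0582]
```

View pics/crop1.png

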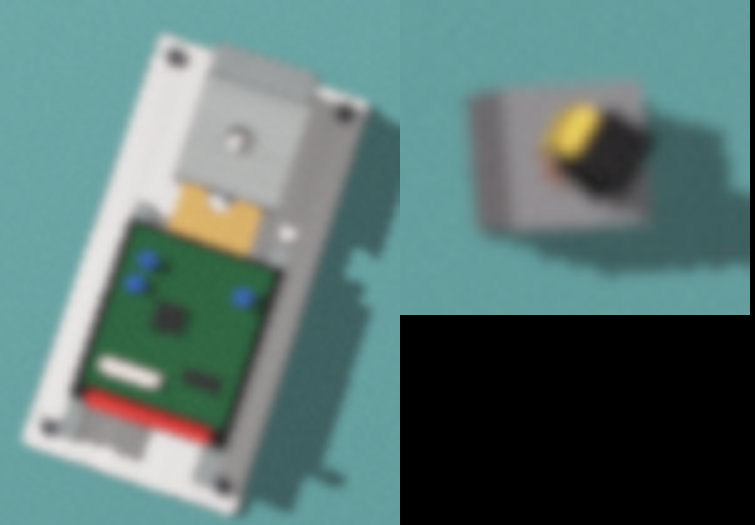

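The crop shows an upright black handle with a yellow button facing upper-left, and the head's clevis hole at crop (237,140), which is top (302.4,238). The tab runs along crop (80,400)-(212,440).

```bash
cat >> h.py <<'E'
np.set_printoptions(precision=4,suppress=True)
def to(x,y,z,toolx_yaw,ahead=0):
    """offset(mm, tool axes)+turn(rad) from measured pose so that point `ahead` m ahead of TCP reaches x,y,z, tool x heading at yaw"""
    o=r.get_obs(); T=R.from_rotvec(o['eef_rot']).as_matrix()
    t=T.T@(np.array([x,y,z+ahead])-o['position'])*1000
    cur=np.arctan2(T[1,0],T[0,0]); d=(toolx_yaw-cur+np.pi)%(2*np.pi)-np.pi
    print('off',t.round(1),'yaw now',round(cur,4),'turn',round(-d,3),'j7',o['joints'][6].round(3)); return t,-d
E
python3 - <<'E'
from h import *
c=cam('top'); P=pts(c); hsv=cv2.cvtColor(c['image'],cv2.COLOR_RGB2HSV)
hole=onz(c,302.4,238,0.066); print('hole',hole)
# tab far/near edges, onto z=.082
a=onz(c,255+80/5,210+400/5,.082);b=onz(c,255+212/5,210+440/5,.082);print('tab',a,b,np.degrees(np.arctan2(*(b-a)[[0,1]])), 'len',np.linalg.norm(b-a))
# base plate corners (crop px), z~.01
C=[onz(c,255+x/5,210+y/5,.01) for x,y in((160,35),(370,102),(237,515),(22,440))]
C=np.array(C);print(C[:,:2])
for i,j in((3,0),(2,1)): d=C[j]-C[i];print('yaw',np.degrees(np.arctan2(d[1],d[0])),np.linalg.norm(d))
for i,j in((1,0),(2,3)): d=C[j]-C[i];print('yawy',np.degrees(np.arctan2(-d[0],d[1])),np.linalg.norm(d))
# pin: crop B scale 7
for n,(x,y) in {'handletop':(613,150),'yel':(573,133)}.items():
  print(n,onz(c,375+(x-400)/7,250+y/7,.1))
to(.48,-.24,.2,0)
print(R.from_rotvec(r.get_obs()['eef_rot']).as_matrix())
w=cam('wrist'); T=R.from_rotvec(r.get_obs()['eef_rot']).as_matrix()
print('cam in tool',T.T@(w['eye']-r.get_obs()['position']), T.T@w['R'],w['intrinsics'][0])
E
```

```text
hole [ 0.5791 -0.0146  0.066 ]
tab [0.4569 0.0576 0.082 ] [ 0.4393 -0.003   0.082 ] -163.7704340461462 len 0.0630575849676813
[[ 0.6382  0.0225]
 [ 0.6049 -0.0831]
 [ 0.4009 -0.0169]
 [ 0.4363  0.0888]]
yaw -18.175815452243945 0.2125258528711247
yaw -17.98409971762763 0.21442884359861075
yawy -17.529371524632133 0.11070356905887815
yawy -18.511518279105033 0.11141592820701096
handletop [ 0.5    -0.2483  0.1   ]
yel [ 0.5055 -0.2353  0.1   ]
off [ 414.4 -283.8   56.1] yaw now 0.2247 turn 0.225 j7 -0.053
[[ 0.9749  0.2228 -0.0002]
 [ 0.2228 -0.9749  0.0007]
 [-0.0001 -0.0008 -1.    ]]
cam in tool [ 0.0814 -0.0003 -0.118 ] [[-0.0002 -0.9484 -0.317 ]
 [ 1.     -0.0001 -0.0003]
 [ 0.0002 -0.317   0.9484]] [300.0321   0.     278.4235]
```

```bash
python3 -m pendant '[{"offset":[54,-34,0],"turn":0,"gripper":1},{"offset":[54,-34,0],"turn":0,"gripper":1},{"offset":[54,-34,0],"turn":0,"gripper":1},{"offset":[54,-34,0],"turn":0,"gripper":1},{"offset":[54,-34,0],"turn":0,"gripper":1},{"offset":[54,-34,0],"turn":0,"gripper":1},{"offset":[54,-34,0],"turn":0,"gripper":1},{"offset":[54,-34,0],"turn":0,"gripper":1}]' 40
python3 -m pendant '[{"offset":[0,0,0],"turn":0.18,"gripper":1},{"offset":[0,0,0],"turn":0.18,"gripper":1},{"offset":[0,0,0],"turn":0.18,"gripper":1},{"offset":[0,0,0],"turn":0,"gripper":1}]'
python3 - <<'E'
from h import *
c=cam('wrist','w1'); to(.5,-.245,.22,-.314); P=pts(c)
hsv=cv2.cvtColor(c['image'],cv2.COLOR_RGB2HSV).astype(int)
m=(hsv[...,0]>18)&(hsv[...,0]<35)&(hsv[...,1]>130)&(hsv[...,2]>80)
n,l,s,ce=cv2.connectedComponentsWithStats(m.astype(np.uint8))
for i in range(1,n):
    if s[i,4]>20: print(s[i],ce[i],np.nanmedian(P[l==i],0))
E
```

```text
time_s: 1.25
position: [0.4936, -0.2537, 0.2565]
eef_rot: [3.122, 0.352, 0.0]
wrist_force: [0.9, -1.1, 0.6]
finger_gap: 0.0
finger_force: 0.0
time_s: 1.75
position: [0.4924, -0.2551, 0.2562]
eef_rot: [3.103, -0.491, -0.0]
wrist_force: [0.6, 0.6, -1.2]
finger_gap: -0.003
finger_force: 0.0
off [  4.1 -12.   36.2] yaw now -0.3109 turn 0.003 j7 -1.51
[238  46  21  15  65] [248.4462  52.7231] [ 0.6344 -0.2671  0.0168]
[342 105  11  25 125] [346.896 117.712] [ 0.5343 -0.3513  0.0179]
[252 175  11  21 150] [257.1467 185.3867] [ 0.508 -0.239  0.1  ]
[ 44 203  36  18 557] [ 61.5781 212.0969] [ 0.5403 -0.004   0.0572]
```

View pics/w1.png

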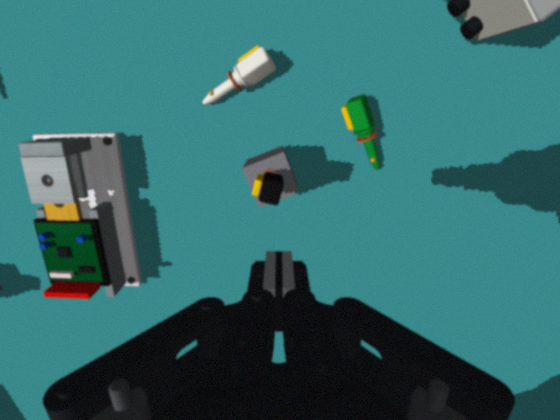

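The wrist view shows the target handle at (271,188) with its button facing left at (257,185). The fixture is at the left, with its hole at (47,180) and tab at (72,290). I'll measure the pin's pose and then the tab push.

```bash
python3 - <<'E'
from h import *
c=cam('wrist'); P=pts(c); im=c['image']
print('table',np.nanmedian(P[20:60,100:180,2]))
hsv=cv2.cvtColor(im,cv2.COLOR_RGB2HSV).astype(int)
reg=np.zeros(im.shape[:2],bool); reg[165:212,240:295]=1
blk=(hsv[...,2]<45)&reg; yel=(hsv[...,0]>18)&(hsv[...,0]<35)&(hsv[...,1]>130)&(hsv[...,2]>80)&reg
for n,m in(('blk',blk),('yel',yel),('top',reg&(P[...,2]>.098))):
    uv=np.argwhere(m)[:,::-1].astype(np.float32); Q=P[m]
    print(n,len(uv),cv2.minAreaRect(uv),np.nanmedian(Q,0),np.nanpercentile(Q[:,2],[5,50,95]))
    if n!='blk': print(' world rect',cv2.minAreaRect(np.array([onz(c,u,v,.104)[:2]*1000 for u,v in uv],np.float32)))
print('hole',onz(c,47,180.5,.067), 'clevis z',np.nanpercentile(P[165:195,35:65,2],[10,50,90]))
A=cv2.resize(im[160:215,235:305],None,fx=8,fy=8,interpolation=cv2.INTER_CUBIC)
cv2.imwrite('pics/crop2.png',A[:,:,::-1])
to(.389,.047,.2,-.314)
E
```

```text
table 0.0004375693370728406
blk 579 ((271.87005615234375, 187.8673858642578), (21.01306915283203, 29.665508270263672), 11.888657569885254) [ 0.5029 -0.2513  0.1041] [0.0801 0.1041 0.1055]
yel 151 ((257.4117736816406, 184.8529510498047), (7.518604278564453, 21.3431339263916), 14.03624439239502) [ 0.5084 -0.2391  0.1002] [0.0811 0.1002 0.1016]
 world rect ((509.702392578125, -239.9042510986328), (6.9848761558532715, 20.4965763092041), 57.578392028808594)
top 644 ((267.2059326171875, 190.17648315429688), (28.619203567504883, 25.46623992919922), 14.03624439239502) [ 0.502  -0.2479  0.104 ] [0.0997 0.104  0.1055]
 world rect ((502.0399169921875, -246.89012145996094), (26.587787628173828, 24.6846981048584), 57.40821075439453)
hole [ 0.5781 -0.016   0.067 ] clevis z [0.0642 0.0671 0.0681]
off [-190.8 -256.1   56.3] yaw now -0.3105 turn 0.003 j7 -1.51
```

View pics/crop2.png

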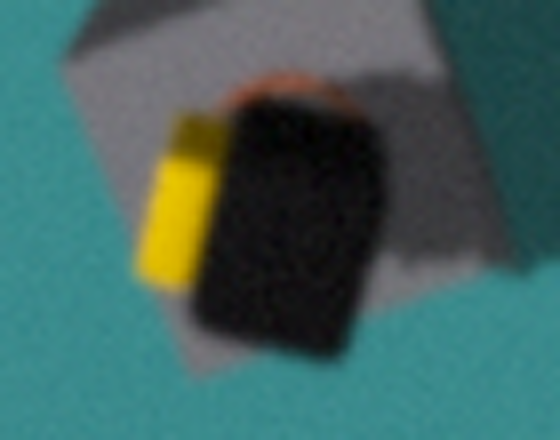

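```bash
python3 -m pendant '[{"offset":[-32,-43,9],"turn":0,"gripper":1},{"offset":[-32,-43,9],"turn":0,"gripper":1},{"offset":[-32,-43,9],"turn":0,"gripper":1},{"offset":[-32,-43,9],"turn":0,"gripper":1},{"offset":[-32,-43,9],"turn":0,"gripper":1},{"offset":[-32,-43,9],"turn":0,"gripper":1},{"offset":[0,0,0],"turn":0,"gripper":1}]'
python3 - <<'E'
from h import *
c=cam('wrist'); P=pts(c); hsv=cv2.cvtColor(c['image'],cv2.COLOR_RGB2HSV).astype(int)
m=((hsv[...,0]<8)|(hsv[...,0]>172))&(hsv[...,1]>150)&(hsv[...,2]>70)&(P[...,2]>.04)&(P[...,2]<.1)
Q=P[m]-np.array([.5785,-.0153,0]); th=-.3142
x=Q[:,0]*np.cos(th)+Q[:,1]*np.sin(th); y=-Q[:,0]*np.sin(th)+Q[:,1]*np.cos(th)
print(m.sum(),np.percentile(x,[3,10,50,97]),np.percentile(y,[2,98]),np.percentile(Q[:,2],[3,50,97]))
t=x<np.percentile(x,60);
to(.389,.047,.086,-.314)
E
```

```text
time_s: 2.72
position: [0.3887, 0.0522, 0.2021]
eef_rot: [3.105, -0.48, -0.001]
wrist_force: [0.3, -1.1, 0.4]
finger_gap: 0.0
finger_force: 0.0
852 [-0.1391 -0.1386 -0.1352 -0.1318] [-0.0283  0.0291] [0.0688 0.0829 0.0843]
off [  0.6   3.5 116.3] yaw now -0.309 turn 0.005 j7 -2.131
```

```bash
python3 -m pendant '[{"offset":[0,1.5,30],"turn":0,"gripper":1},{"offset":[0,2,30],"turn":0,"gripper":1},{"offset":[0,0,30],"turn":0,"gripper":1},{"offset":[0,0,26],"turn":0,"gripper":1},{"offset":[20,0,0],"turn":0,"gripper":1},{"offset":[15,0,0],"turn":0,"gripper":1},{"offset":[0,0,0],"turn":0,"gripper":1}]'
python3 -m pendant '[{"offset":[5,0,0],"turn":0,"gripper":1},{"offset":[5,0,0],"turn":0,"gripper":1},{"offset":[5,0,0],"turn":0,"gripper":1},{"offset":[0,0,0],"turn":0,"gripper":1}]'
cat > st.py <<'E'
from h import *
o=r.get_obs(); th=-.3142; d=o['position']-np.array([.5785,-.0153,0]); f=o['wrist_force']; C,S=np.cos(th),np.sin(th)
print('t',o['time_s'],'fix',d[0]*C+d[1]*S,-d[0]*S+d[1]*C,d[2],'F',f[0]*C+f[1]*S,-f[0]*S+f[1]*C,f[2],'gap',o['finger_gap'],o['finger_force'])
E
python3 st.py
```

```text
time_s: 3.65
position: [0.4231, 0.0347, 0.0865]
eef_rot: [-3.102, 0.494, -0.001]
wrist_force: [-0.3, 0.3, -0.2]
finger_gap: -0.001
finger_force: 0.0
time_s: 4.15
position: [0.4365, 0.0307, 0.0863]
eef_rot: [-3.103, 0.493, -0.0]
wrist_force: [1.2, -0.4, -0.6]
finger_gap: -0.002
finger_force: 0.0
t 4.15 fix -0.14924657468000613 -0.00013594711429933126 0.08630741761521975 F 1.2106145752422812 0.010374609492533493 -0.5568075480982886 gap -0.0018398174342153292 0.0
```

```bash
python3 -m pendant '[{"offset":[4,0,0],"turn":0,"gripper":1},{"offset":[4,0,0],"turn":0,"gripper":1},{"offset":[3,0,0],"turn":0,"gripper":1},{"offset":[3,0,0],"turn":0,"gripper":1}]'; python3 st.py
python3 -m pendant '[{"offset":[3,0,0],"turn":0,"gripper":1},{"offset":[3,0,0],"turn":0,"gripper":1},{"offset":[2,0,0],"turn":0,"gripper":1}]'; python3 st.py
```

```text
time_s: 4.65
position: [0.4495, 0.0264, 0.0862]
eef_rot: [3.103, -0.493, -0.001]
wrist_force: [-5.1, 1.6, 3.9]
finger_gap: 0.0
finger_force: 2.8
t 4.65 fix -0.1355966700032481 -0.00023143811779065965 0.08618690443225516 F -5.3685488217253905 -0.014302806326760065 3.935144640005109 gap 0.00031196712967471857 2.8393971920013428
time_s: 5.03
position: [0.4569, 0.0239, 0.0862]
eef_rot: [3.102, -0.493, -0.002]
wrist_force: [-7.3, 1.7, 6.0]
finger_gap: -0.001
finger_force: 3.8
t 5.025 fix -0.1277754257236911 -0.0002586695119138338 0.08618995071100394 F -7.513995269747876 -0.6368227333378462 5.969212873918629 gap -0.001300842015692996 3.7912020832300186
```

```bash
for i in 1 ; do python3 -m pendant '[{"offset":[2,0,0],"turn":0,"gripper":1},{"offset":[1,0,0],"turn":0,"gripper":1},{"offset":[0,0,0],"turn":0,"gripper":1}]'; done; python3 st.py
python3 -m pendant '[{"offset":[1,0,0],"turn":0,"gripper":1},{"offset":[1,0,0],"turn":0,"gripper":1}]'; python3 st.py
python3 -m pendant '[{"offset":[1,0,0],"turn":0,"gripper":1},{"offset":[0.5,0,0],"turn":0,"gripper":1}]'; python3 st.py
```

```text
time_s: 5.4
position: [0.4597, 0.023, 0.0862]
eef_rot: [3.102, -0.493, -0.002]
wrist_force: [-6.9, 0.6, 4.7]
finger_gap: 0.001
finger_force: 3.4
t 5.4 fix -0.12483880509300296 -0.0002720301686122001 0.08618930256374331 F -6.69428797430758 -1.5772232174027785 4.7016253350984405 gap 0.0011280782880496582 3.3527326583862305
time_s: 5.65
position: [0.4614, 0.0225, 0.0862]
eef_rot: [3.102, -0.493, -0.002]
wrist_force: [-8.0, 2.2, 7.4]
finger_gap: 0.0
finger_force: 4.4
t 5.65 fix -0.12303150819429452 -0.00027252509690270377 0.08618989043244853 F -8.312280381858363 -0.3887891315457668 7.403870035873306 gap 0.0003927267809570973 4.365182518959045
time_s: 5.9
position: [0.4628, 0.022, 0.0862]
eef_rot: [3.102, -0.493, -0.002]
wrist_force: [-8.6, 1.7, 7.1]
finger_gap: -0.001
finger_force: 4.5
t 5.9 fix -0.12152350244883414 -0.000274036044880098 0.08619385628767845 F -8.689001031833882 -1.0833890393688963 7.072890824910551 gap -0.0007270290983896012 4.5383670553565025
```

```bash
python3 -m pendant '[{"offset":[0.7,0,0],"turn":0,"gripper":1},{"offset":[0.7,0,0],"turn":0,"gripper":1}]'; python3 st.py
python3 -m pendant '[{"offset":[0.7,0,0],"turn":0,"gripper":1},{"offset":[0,0,0],"turn":0,"gripper":1}]'; python3 st.py
```

```text
time_s: 6.15
position: [0.4635, 0.0218, 0.0861]
eef_rot: [3.102, -0.492, -0.004]
wrist_force: [-15.7, 5.0, 13.2]
finger_gap: 0.002
finger_force: 8.5
t 6.15 fix -0.12085223304830583 -0.0002873067477676683 0.08609391549370149 F -16.44995007569982 -0.11441766784150431 13.193097957608776 gap 0.00184107200292799 8.474260345101357
time_s: 6.4
position: [0.4635, 0.0217, 0.086]
eef_rot: [3.102, -0.492, -0.006]
wrist_force: [-17.9, 5.6, 14.2]
finger_gap: -0.004
finger_force: 9.4
t 6.4 fix -0.12078983736581234 -0.00030222527910236247 0.0859611151104798 F -18.7880423311996 -0.18069675783698358 14.242958484107282 gap -0.0037073545987742172 9.429755508899689
```

Stop felt. Back off and go over the pin.

```bash
python3 -m pendant '[{"offset":[-8,0,0],"turn":0,"gripper":1},{"offset":[-20,0,0],"turn":0,"gripper":1},{"offset":[-20,0,0],"turn":0,"gripper":1},{"offset":[0,0,-40],"turn":0,"gripper":0.6},{"offset":[0,0,-40],"turn":0,"gripper":0},{"offset":[0,0,-40],"turn":0,"gripper":-0.2}]'
python3 - <<'E'
from h import *
to(.48,-.235,.2,-.569); to(.48,-.235,.2,-.314)
c=cam('wrist'); P=pts(c); hsv=cv2.cvtColor(c['image'],cv2.COLOR_RGB2HSV).astype(int)
m=((hsv[...,0]<8)|(hsv[...,0]>172))&(hsv[...,1]>150)&(hsv[...,2]>70)&(P[...,2]>.04)&(P[...,2]<.1)
Q=P[m]-np.array([.5785,-.0153,0]); th=-.3142
x=Q[:,0]*np.cos(th)+Q[:,1]*np.sin(th)
print(m.sum(),np.percentile(x,[3,10,50,97]),np.percentile(Q[:,2],[3,50,97]))
E
```

```text
time_s: 7.15
position: [0.4199, 0.0361, 0.2078]
eef_rot: [-3.102, 0.493, -0.002]
wrist_force: [0.0, 0.5, 0.7]
finger_gap: 0.596
finger_force: 0.0
off [141.2 239.1   7.8] yaw now -0.3153 turn 0.254 j7 -2.112
off [141.2 239.1   7.8] yaw now -0.3153 turn -0.001 j7 -2.112
821 [-0.1148 -0.114  -0.1108 -0.1077] [0.0708 0.0829 0.0844]
```

```bash
python3 -m pendant '[{"offset":[24,40,0],"turn":0,"gripper":-0.2},{"offset":[24,40,0],"turn":0,"gripper":-0.2},{"offset":[24,40,0],"turn":0,"gripper":-0.2},{"offset":[24,40,0],"turn":0,"gripper":-0.2},{"offset":[24,40,0],"turn":0,"gripper":-0.2},{"offset":[24,40,0],"turn":0,"gripper":-0.2},{"offset":[0,0,0],"turn":0.127,"gripper":-0.2},{"offset":[0,0,0],"turn":0.127,"gripper":-0.2}]'
python3 -m pendant '[{"offset":[0,0,0],"turn":0,"gripper":-0.2}]'
python3 - <<'E'
from h import *
c=cam('wrist','w2'); P=pts(c); hsv=cv2.cvtColor(c['image'],cv2.COLOR_RGB2HSV).astype(int)
top=(P[...,2]>.098)&(P[...,2]<.11)
d=np.hypot(P[...,0]-.501,P[...,1]+.249)<.03
m=top&d; uv=np.argwhere(m)[:,::-1]
W=np.array([onz(c,u,v,.104)[:2]*1000 for u,v in uv],np.float32)
print(len(uv),uv.mean(0),cv2.minAreaRect(W),'z',np.nanmedian(P[m][:,2]))
y=d&(hsv[...,0]>18)&(hsv[...,0]<35)&(hsv[...,1]>130)&(hsv[...,2]>70)&(P[...,2]>.07); uv=np.argwhere(y)[:,::-1]
print('yel',len(uv),cv2.minAreaRect(np.array([onz(c,u,v,.100)[:2]*1000 for u,v in uv],np.float32)))
b=m&~y&(hsv[...,2]<60)
print('blk',b.sum(),cv2.minAreaRect(P[b][:,:2].astype(np.float32)*1000))
to(.5007,-.249,.16,-.569)
E
```

```text
time_s: 8.2
position: [0.4823, -0.2374, 0.206]
eef_rot: [3.013, -0.89, 0.001]
wrist_force: [-0.1, 0.7, 0.1]
finger_gap: 0.601
finger_force: 0.0
time_s: 8.32
position: [0.4824, -0.2368, 0.2062]
eef_rot: [3.015, -0.881, 0.001]
wrist_force: [0.2, 0.5, 0.5]
finger_gap: 0.603
finger_force: 0.0
964 [277.2842 188.0788] ((502.1013488769531, -247.0255584716797), (26.102563858032227, 23.55266571044922), 57.41093444824219) z 0.1039436812850839
yel 217 ((509.02935791015625, -239.49578857421875), (6.2390570640563965, 19.89899444580078), 56.7298583984375)
blk 747 ((499.7663269042969, -249.56884765625), (19.10371971130371, 22.997539520263672), 56.92481994628906)
off [22.   0.6 46.3] yaw now -0.5662 turn 0.003 j7 -1.798
```

View pics/w2.png

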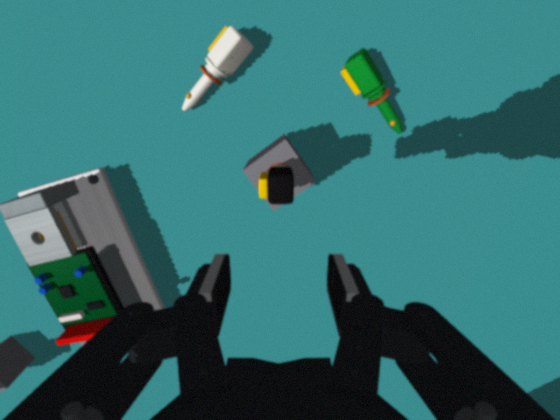

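```bash
python3 -m pendant '[{"offset":[11,0.3,23],"turn":0,"gripper":-0.2},{"offset":[11,0.3,23],"turn":0,"gripper":-0.2},{"offset":[0,0,25],"turn":0,"gripper":-0.2},{"offset":[0,0,20],"turn":0,"gripper":-0.2},{"offset":[0,0,12],"turn":0,"gripper":-0.2},{"offset":[0,0,6],"turn":0,"gripper":-0.2},{"offset":[0,0,0],"turn":0,"gripper":-0.2}]'
python3 - <<'E'
from h import *
to(.5007,-.2491,.097,-.57)
E
```

```text
time_s: 9.25
position: [0.5005, -0.2491, 0.0974]
eef_rot: [-3.015, 0.881, -0.0]
wrist_force: [-0.5, 0.3, 0.7]
finger_gap: 0.601
finger_force: 0.0
off [ 0.1 -0.1  0.4] yaw now -0.5686 turn 0.001 j7 -1.825
```

```bash
python3 -m pendant '[{"offset":[0,0,0],"turn":0,"gripper":0.3},{"offset":[0,0,0],"turn":0,"gripper":1},{"offset":[0,0,0],"turn":0,"gripper":1},{"offset":[0,0,0],"turn":0,"gripper":1},{"offset":[0,0,0],"turn":0,"gripper":1}]' 45
python3 -m pendant '[{"offset":[0,0,0],"turn":0,"gripper":1},{"offset":[0,0,0],"turn":0,"gripper":1}]'; python3 - <<'E'
from h import *
c=cam('wrist','w3')
print(r.get_obs()['moment'])
E
```

```text
time_s: 9.88
position: [0.5007, -0.2492, 0.0975]
eef_rot: [3.015, -0.882, 0.001]
wrist_force: [1.5, -1.3, 3.4]
finger_gap: 0.233
finger_force: 49.3
time_s: 10.12
position: [0.5006, -0.2491, 0.0974]
eef_rot: [3.015, -0.882, 0.0]
wrist_force: [1.4, -1.9, 3.0]
finger_gap: 0.238
finger_force: 49.3
[-0.2461 -0.4508 -0.0044]
```

View pics/w3.png

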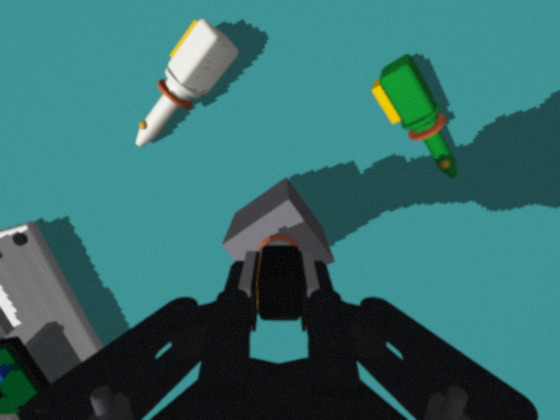

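```bash
python3 -m pendant '[{"offset":[0,0,-3],"turn":0,"gripper":1},{"offset":[0,0,-8],"turn":0,"gripper":1},{"offset":[0,0,-20],"turn":0,"gripper":1},{"offset":[0,0,-25],"turn":0,"gripper":1},{"offset":[0,0,-25],"turn":0,"gripper":1},{"offset":[0,0,-9],"turn":0,"gripper":1},{"offset":[0,0,0],"turn":0,"gripper":1}]'
python3 - <<'E'
from h import *
to(.5785,-.0153,.187,-.3142); to(.5785,-.0153,.187,-.569)
c=cam('scene'); P=pts(c); o=r.get_obs()
g=o['position']
m=(np.hypot(P[...,0]-g[0],P[...,1]-g[1])<.016)&(P[...,2]<.18)&(P[...,2]>.02)
Q=P[m]; print('pin z range',np.percentile(Q[:,2],[0,2,50]),o['moment'],o['wrist_force'])
for a in np.arange(.09,.18,.01):
    s=Q[abs(Q[:,2]-a)<.005]; print(round(a,3),len(s),s[:,:2].mean(0) if len(s) else '')
E
```

```text
time_s: 11.05
position: [0.5004, -0.249, 0.1873]
eef_rot: [3.015, -0.882, 0.0]
wrist_force: [-0.8, 0.6, -2.0]
finger_gap: 0.241
finger_force: 48.3
off [ -60.2 -239.     0.3] yaw now -0.5692 turn -0.255 j7 -1.801
off [ -60.2 -239.     0.3] yaw now -0.5692 turn -0.0 j7 -1.801
pin z range [0.0364 0.0399 0.1311] [0.0229 0.0162 0.0012] [ 0.1017  0.2401 -2.5378]
0.09 0 
0.1 6 [ 0.5017 -0.2537]
0.11 19 [ 0.5018 -0.254 ]
0.12 17 [ 0.5026 -0.2542]
0.13 19 [ 0.503  -0.2546]
0.14 26 [ 0.5042 -0.2556]
0.15 28 [ 0.5068 -0.2564]
0.16 26 [ 0.5092 -0.256 ]
0.17 31 [ 0.5103 -0.2548]
```

```bash
python3 -m pendant '[{"offset":[-15.7,-38.3,-2],"turn":0,"gripper":1},{"offset":[-15.7,-38.3,-2],"turn":0,"gripper":1},{"offset":[-15.7,-38.3,0],"turn":0,"gripper":1},{"offset":[-15.7,-38.3,0],"turn":0,"gripper":1},{"offset":[-15.7,-38.3,0],"turn":0,"gripper":1},{"offset":[-15.7,-38.3,0],"turn":0,"gripper":1},{"offset":[0,0,0],"turn":-0.127,"gripper":1},{"offset":[0,0,0],"turn":-0.127,"gripper":1}]'
python3 -m pendant '[{"offset":[0,0,0],"turn":0,"gripper":1}]'
python3 - <<'E'
from h import *
to(.5452,-.0045,.187,-.3142)
c=cam('wrist'); P=pts(c); im=c['image']
K=np.array(c['intrinsics']); p=c['R'].T@(np.array([.5785,-.0153,.067])-c['eye']); px=K@p/p[2]; print(px)
u,v=map(int,px[:2]); u0,v0=max(u-50,0),max(v-40,0)
A=cv2.resize(im[v0:v0+80,u0:u0+100],None,fx=7,fy=7,interpolation=cv2.INTER_CUBIC); print(u0,v0)
cv2.imwrite('pics/crop3.png',A[:,:,::-1])
q=P[v0:v0+60,u0:u0+100]; d=(np.hypot(q[...,0]-.5785,q[...,1]+.0153)<.022)&(np.hypot(q[...,0]-.5785,q[...,1]+.0153)>.009)
print('plate z',np.nanpercentile(q[d][:,2],[10,50,90]))
E
```

```text
time_s: 12.1
position: [0.5444, -0.004, 0.19]
eef_rot: [3.104, -0.485, -0.003]
wrist_force: [-0.1, -0.4, -2.0]
finger_gap: 0.236
finger_force: 48.3
time_s: 12.22
position: [0.5445, -0.0047, 0.1903]
eef_rot: [-3.102, 0.494, 0.003]
wrist_force: [-0.2, -0.4, -1.1]
finger_gap: 0.233
finger_force: 48.3
off [ 0.6 -0.4  3.3] yaw now -0.3159 turn -0.002 j7 -2.056
[278.0382 165.1376   1.    ]
228 125
plate z [0.0665 0.0673 0.0682]
```

View pics/crop3.png

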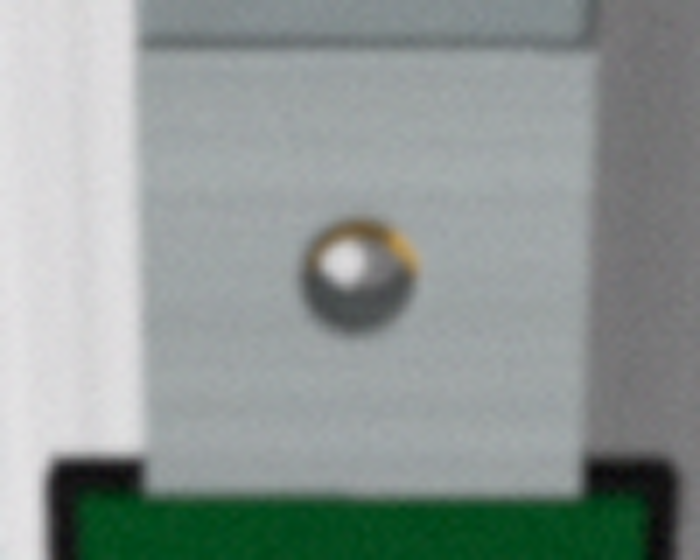

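The hole is clear, centred at crop (360,276), which is wrist (279,164). The brass tongue edge shows a few mm out of line, as expected.

```bash
python3 - <<'E'
from h import *
c=cam('wrist'); h=onz(c,279.0,164.0,.0673); print(h); to(h[0],h[1],.16,-.3142)
E
```

```text
[ 0.5793 -0.0165  0.0673]
off [36.6  0.3 30.6] yaw now -0.3186 turn -0.004 j7 -2.058
```

```bash
python3 -m pendant '[{"offset":[12,0,0],"turn":-0.004,"gripper":1},{"offset":[12,0,5],"turn":0,"gripper":1},{"offset":[12.2,0,10],"turn":0,"gripper":1},{"offset":[0,0,10],"turn":0,"gripper":1},{"offset":[0,0,0],"turn":0,"gripper":1}]'
python3 - <<'E'
from h import *
to(.579,-.016,.16,-.3142)
c=cam('scene'); P=pts(c); g=r.get_obs()['position']; im=c['image']
K=np.array(c['intrinsics']); p=c['R'].T@(np.array([.579,-.016,.09])-c['eye']); px=(K@p/p[2]).astype(int); print(px)
A=cv2.resize(im[px[1]-40:px[1]+35,px[0]-50:px[0]+50],None,fx=7,fy=7,interpolation=cv2.INTER_CUBIC)
cv2.imwrite('pics/crop4.png',A[:,:,::-1])
E
python3 st.py
```

```text
time_s: 12.95
position: [0.5787, -0.0157, 0.1649]
eef_rot: [3.104, -0.487, -0.004]
wrist_force: [0.3, 0.5, -0.9]
finger_gap: 0.234
finger_force: 48.3
off [0.4 0.2 4.9] yaw now -0.3112 turn 0.003 j7 -2.046
[253 210   1]
t 13.0 fix 0.0004853301120496428 -0.00021454794183859517 0.16566562489729122 F 0.46671125507914946 0.3140514983602044 -1.035592759044302 gap 0.23425049864440128 48.28077435493469
```

View pics/crop4.png

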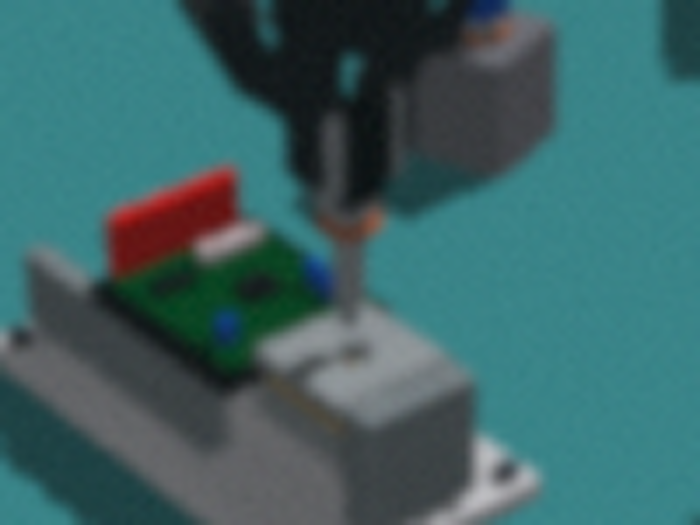

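```bash
python3 -m pendant '[{"offset":[0.3,0.2,4],"turn":0,"gripper":1},{"offset":[0,0,4],"turn":0,"gripper":1},{"offset":[0,0,4],"turn":0,"gripper":1},{"offset":[0,0,0],"turn":0,"gripper":1}]'; python3 st.py
python3 -m pendant '[{"offset":[0,0,3],"turn":0,"gripper":1},{"offset":[0,0,3],"turn":0,"gripper":1},{"offset":[0,0,0],"turn":0,"gripper":1}]'; python3 st.py
```

```text
time_s: 13.5
position: [0.5795, -0.0161, 0.154]
eef_rot: [-3.104, 0.487, 0.001]
wrist_force: [-0.3, -0.2, -2.6]
finger_gap: 0.236
finger_force: 48.3
t 13.5 fix 0.001161851246878801 -0.0004728743092343924 0.15396161566742872 F -0.23724626977338645 -0.2421276803270197 -2.643513623664632 gap 0.23594353516512212 48.27923119068146
time_s: 13.88
position: [0.5795, -0.0161, 0.148]
eef_rot: [-3.104, 0.487, 0.001]
wrist_force: [-0.3, -0.7, -1.6]
finger_gap: 0.239
finger_force: 48.3
t 13.875 fix 0.001219784480195957 -0.00045865583770074236 0.14800228570005614 F -0.05731701528931485 -0.797313674359062 -1.6179711782018846 gap 0.23862408896223075 48.27923119068146
```

```bash
python3 -m pendant '[{"offset":[0,0,2],"turn":0,"gripper":1},{"offset":[0,0,2],"turn":0,"gripper":1},{"offset":[0,0,0],"turn":0,"gripper":1}]'; python3 st.py
python3 -m pendant '[{"offset":[0,0,2],"turn":0,"gripper":1},{"offset":[0,0,2],"turn":0,"gripper":1},{"offset":[0,0,0],"turn":0,"gripper":1}]'; python3 st.py
```

```text
time_s: 14.25
position: [0.5795, -0.0161, 0.1441]
eef_rot: [3.104, -0.487, -0.001]
wrist_force: [-0.2, -0.1, -1.6]
finger_gap: 0.232
finger_force: 48.3
t 14.25 fix 0.0012539681099791094 -0.0004798005245810449 0.1441123131936429 F -0.143021083358694 -0.1853701741312491 -1.5810922281397861 gap 0.2315754439840095 48.279104232788086
time_s: 14.62
position: [0.5796, -0.0162, 0.1401]
eef_rot: [3.104, -0.487, -0.0]
wrist_force: [0.7, -1.1, -2.3]
finger_gap: 0.236
finger_force: 48.1
t 14.625 fix 0.0013667830465219951 -0.0004871942608182965 0.1401364598352711 F 1.029263880860047 -0.8652577640533926 -2.3205216660980357 gap 0.23607560398533647 48.08633029460907
```

```bash
python3 -m pendant '[{"offset":[0,0,2],"turn":0,"gripper":1},{"offset":[0,0,1],"turn":0,"gripper":1},{"offset":[0,0,0],"turn":0,"gripper":1}]'; python3 st.py
```

```text
time_s: 15.0
position: [0.5797, -0.0162, 0.1374]
eef_rot: [3.104, -0.487, 0.0]
wrist_force: [-0.5, -1.2, 3.6]
finger_gap: 0.235
finger_force: 48.8
t 15.0 fix 0.0014086821005979107 -0.0004914684982435214 0.13744685702810505 F -0.10586043373016013 -1.3445633409042708 3.629869770302383 gap 0.23498560036158464 48.81737530231476
```

```bash
python3 -m pendant '[{"offset":[0,0,1],"turn":0,"gripper":1},{"offset":[0,0,0],"turn":0,"gripper":1}]'; python3 st.py;python3 -m pendant '[{"offset":[0,0,1],"turn":0,"gripper":1},{"offset":[0,0,0],"turn":0,"gripper":1}]'; python3 st.py
```

```text
time_s: 15.25
position: [0.5797, -0.0162, 0.1367]
eef_rot: [3.103, -0.487, 0.0]
wrist_force: [-2.9, -1.5, 8.2]
finger_gap: 0.233
finger_force: 49.5
t 15.25 fix 0.0014261123797699475 -0.0004866298811341824 0.13665876052470288 F -2.2708119411743595 -2.302490792996297 8.243901758929352 gap 0.23312845867700396 49.46521461009979
time_s: 15.5
position: [0.5798, -0.0162, 0.1358]
eef_rot: [3.103, -0.487, 0.001]
wrist_force: [-3.3, -0.1, 8.6]
finger_gap: 0.236
finger_force: 49.6
t 15.5 fix 0.0014741377628256106 -0.00047914166825540244 0.13575387238086065 F -3.1053276689255918 -1.0689466940375316 8.61570565432173 gap 0.23595875303006178 49.63827073574066
```

```bash
python3 -m pendant '[{"offset":[0,0,1],"turn":0,"gripper":1},{"offset":[0,0,1],"turn":0,"gripper":1}]'; python3 st.py;python3 -m pendant '[{"offset":[0,0,1],"turn":0,"gripper":1},{"offset":[0,0,0],"turn":0,"gripper":1}]'; python3 st.py
```

```text
time_s: 15.75
position: [0.5798, -0.0163, 0.1339]
eef_rot: [3.103, -0.487, 0.001]
wrist_force: [-4.6, -1.4, 12.7]
finger_gap: 0.235
finger_force: 50.1
t 15.75 fix 0.0015183490475203533 -0.000523766892209788 0.13389763061514331 F -3.9303643711196385 -2.742762693656796 12.701906848028534 gap 0.23516642825956666 50.106080174446106
time_s: 16.0
position: [0.5798, -0.0162, 0.1328]
eef_rot: [3.103, -0.487, 0.001]
wrist_force: [-3.3, -1.9, 10.0]
finger_gap: 0.237
finger_force: 49.7
t 16.0 fix 0.0014764229043327897 -0.0004936653119870611 0.132778958816868 F -2.524299701105271 -2.865410336944377 10.023497761591235 gap 0.23702834943363452 49.73139703273773
```

```bash
python3 -m pendant '[{"offset":[-0.3,0.5,1],"turn":0,"gripper":1},{"offset":[0,0,1],"turn":0,"gripper":1}]'; python3 st.py;python3 -m pendant '[{"offset":[0,0,1],"turn":0,"gripper":1},{"offset":[0,0,1],"turn":0,"gripper":1}]'; python3 st.py
```

```text
time_s: 16.25
position: [0.5795, -0.0165, 0.1309]
eef_rot: [-3.104, 0.487, -0.001]
wrist_force: [-2.9, -1.5, 9.9]
finger_gap: 0.236
finger_force: 49.9
t 16.25 fix 0.0013325610443414414 -0.0008016449138640249 0.1308781040351933 F -2.3387969331852494 -2.3478198478010297 9.862235869122511 gap 0.23587977481174346 49.94782626628876
time_s: 16.5
position: [0.5795, -0.0165, 0.1288]
eef_rot: [-3.104, 0.487, -0.001]
wrist_force: [-1.1, -0.8, 8.9]
finger_gap: 0.235
finger_force: 49.9
t 16.5 fix 0.0013367343850619038 -0.0007748118638577574 0.12882662050386484 F -0.7536460004116834 -1.103438164399304 8.917482684546975 gap 0.23495682553194222 49.90431547164917
```

```bash
python3 -m pendant '[{"offset":[-0.2,0.2,1.5],"turn":0,"gripper":1},{"offset":[0,0,1.5],"turn":0,"gripper":1},{"offset":[0,0,1],"turn":0,"gripper":1}]'; python3 st.py;python3 -m pendant '[{"offset":[0,0,1.5],"turn":0,"gripper":1},{"offset":[0,0,1.5],"turn":0,"gripper":1},{"offset":[0,0,1],"turn":0,"gripper":1}]'; python3 st.py
```

```text
time_s: 16.88
position: [0.5795, -0.0166, 0.1249]
eef_rot: [-3.103, 0.487, -0.002]
wrist_force: [-1.0, -1.3, 10.5]
finger_gap: 0.236
finger_force: 50.1
t 16.875 fix 0.0013057471809493919 -0.0008965783000205619 0.12490828863392965 F -0.5799959170822719 -1.5360441792462942 10.49109070660045 gap 0.23553584328955096 50.1251345872879
time_s: 17.25
position: [0.5794, -0.0166, 0.1209]
eef_rot: [-3.103, 0.487, -0.002]
wrist_force: [-1.2, -2.1, 9.8]
finger_gap: 0.235
finger_force: 50.2
t 17.25 fix 0.001275348887797362 -0.0009065704062890228 0.12085686053095698 F -0.47850481245278687 -2.3916066231112456 9.786236785726308 gap 0.2352489304525671 50.15580654144287
```

```bash
python3 -m pendant '[{"offset":[-0.2,0.3,1.5],"turn":0,"gripper":1},{"offset":[0,0,1.5],"turn":0,"gripper":1},{"offset":[0,0,1.5],"turn":0,"gripper":1},{"offset":[0,0,1.5],"turn":0,"gripper":1},{"offset":[0,0,0],"turn":0,"gripper":1}]'; python3 st.py;python3 - <<'E'
from h import *
c=cam('scene'); im=c['image']; P=pts(c)
hsv=cv2.cvtColor(im,cv2.COLOR_RGB2HSV).astype(int)
d=np.hypot(P[...,0]-.579,P[...,1]+.016)<.025
cop=d&(hsv[...,0]<15)&(hsv[...,1]>100)&(P[...,2]>.07)
print('copper z',cop.sum(),np.percentile(P[cop][:,2],[5,50,95]) if cop.any() else '')
A=cv2.resize(im[170:245,203:303],None,fx=7,fy=7,interpolation=cv2.INTER_CUBIC)
cv2.imwrite('pics/crop5.png',A[:,:,::-1])
E
```

```text
time_s: 17.88
position: [0.5793, -0.0167, 0.1148]
eef_rot: [-3.103, 0.487, -0.002]
wrist_force: [0.3, 0.4, 5.9]
finger_gap: 0.238
finger_force: 49.9
t 17.875 fix 0.0012070962588902087 -0.0010363468139956606 0.11483078200789965 F 0.18877498721108626 0.4777813018225645 5.943139744523228 gap 0.23753744355944414 49.86197769641876
copper z 1 [0.0717 0.0717 0.0717]
```

View pics/crop5.png

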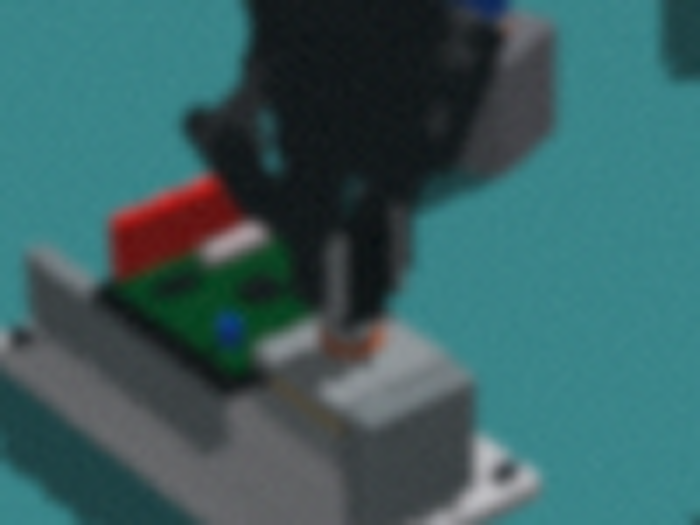

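```bash
python3 -m pendant '[{"offset":[0,0,1.5],"turn":0,"gripper":1},{"offset":[0,0,1.5],"turn":0,"gripper":1},{"offset":[0,0,1.5],"turn":0,"gripper":1},{"offset":[0,0,0],"turn":0,"gripper":1}]'; python3 st.py;python3 -m pendant '[{"offset":[0,0,1],"turn":0,"gripper":1},{"offset":[0,0,1],"turn":0,"gripper":1}]'; python3 st.py;python3 -m pendant '[{"offset":[0,0,0.7],"turn":0,"gripper":1},{"offset":[0,0,0],"turn":0,"gripper":1}]'; python3 st.py
```

```text
time_s: 18.42
position: [0.5793, -0.0167, 0.1103]
eef_rot: [-3.103, 0.487, -0.002]
wrist_force: [0.5, -1.1, 6.5]
finger_gap: 0.235
finger_force: 49.8
t 18.425 fix 0.0012160016668399788 -0.0010844488461596272 0.11032750028390763 F 0.7819321910195505 -0.8742337863242509 6.5007176548301935 gap 0.2352012942108224 49.82973396778107
time_s: 18.68
position: [0.5794, -0.0168, 0.1086]
eef_rot: [-3.103, 0.487, -0.003]
wrist_force: [-1.3, -1.1, 13.6]
finger_gap: 0.238
finger_force: 51.2
t 18.675 fix 0.0012691754143987744 -0.00112127371423379 0.10858937472129736 F -0.9065878193915307 -1.4751764336947293 13.584588519321102 gap 0.23750586353092615 51.19022011756897
time_s: 18.92
position: [0.5794, -0.0168, 0.1079]
eef_rot: [-3.103, 0.487, -0.003]
wrist_force: [-1.7, -0.6, 12.2]
finger_gap: 0.238
finger_force: 51.0
t 18.925 fix 0.001271973622590852 -0.001122284696017656 0.10790206298096261 F -1.4105292112177117 -1.1403729242767242 12.196693077600445 gap 0.23821156333704538 51.00185215473175
```

```bash
python3 -m pendant '[{"offset":[0,0,0.7],"turn":0,"gripper":1},{"offset":[0,0,0.3],"turn":0,"gripper":1},{"offset":[0,0,0],"turn":0,"gripper":1}]'; python3 st.py;python3 -m pendant '[{"offset":[0,0,0.7],"turn":0,"gripper":1},{"offset":[0,0,0],"turn":0,"gripper":1}]'; python3 st.py;python3 -m pendant '[{"offset":[0,0,0.6],"turn":0,"gripper":1},{"offset":[0,0,0],"turn":0,"gripper":1}]'; python3 st.py
```

```text
time_s: 19.3
position: [0.5794, -0.0168, 0.107]
eef_rot: [-3.103, 0.487, -0.003]
wrist_force: [-2.8, -1.5, 14.2]
finger_gap: 0.236
finger_force: 51.4
t 19.3 fix 0.0012934577571251053 -0.0011268819440167584 0.10703948735365945 F -2.227776572179642 -2.2699510232031033 14.191898080225666 gap 0.23581582305007148 51.42315745353699
time_s: 19.55
position: [0.5794, -0.0168, 0.1063]
eef_rot: [-3.103, 0.487, -0.003]
wrist_force: [-2.9, -0.7, 15.0]
finger_gap: 0.233
finger_force: 51.5
t 19.55 fix 0.0012929316404178943 -0.0011756972805877348 0.10634459807473737 F -2.5478259369623304 -1.5823262624809538 14.962391924928216 gap 0.23277253809505757 51.52043402194977
time_s: 19.8
position: [0.5794, -0.0168, 0.1059]
eef_rot: [-3.103, 0.487, -0.003]
wrist_force: [-3.8, -1.8, 16.7]
finger_gap: 0.234
finger_force: 52.1
t 19.8 fix 0.0013096623320969685 -0.001165751537495551 0.10589695163122272 F -3.07106756144247 -2.9344200511905387 16.73010605368695 gap 0.23443432729074384 52.13145911693573
```

```bash
python3 -m pendant '[{"offset":[-0.4,0.3,0],"turn":0,"gripper":1},{"offset":[0,0,0],"turn":0,"gripper":1}]'; python3 st.py;python3 -m pendant '[{"offset":[0,0,0.5],"turn":0,"gripper":1},{"offset":[0,0,0],"turn":0,"gripper":1}]'; python3 st.py
```

```text
time_s: 20.05
position: [0.5793, -0.0168, 0.1059]
eef_rot: [-3.103, 0.487, -0.004]
wrist_force: [-0.0, -1.0, 13.0]
finger_gap: 0.239
finger_force: 51.5
t 20.05 fix 0.0012045810985954015 -0.0011998833677733921 0.10589866351292405 F 0.27175669905695365 -0.9599680651909052 13.021736518636278 gap 0.2386685969650665 51.509572863578796
time_s: 20.3
position: [0.5794, -0.0168, 0.1058]
eef_rot: [-3.103, 0.487, -0.004]
wrist_force: [-2.6, -0.7, 21.3]
finger_gap: 0.236
finger_force: 53.0
t 20.3 fix 0.0012880159718220198 -0.00120380126269482 0.10582116414054926 F -2.2093013857733226 -1.4597593338689563 21.325856978181555 gap 0.23553908556755151 53.02352964878082
```

Force jumped from 13 to 21 N with no travel, about 4 mm after washer contact, so this is the hard stop. I'll ease slightly and release.

```bash
python3 -m pendant '[{"offset":[0,0,-0.1],"turn":0,"gripper":1},{"offset":[0,0,0],"turn":0,"gripper":0.3},{"offset":[0,0,0],"turn":0,"gripper":0},{"offset":[0,0,0],"turn":0,"gripper":0},{"offset":[0,0,0],"turn":0,"gripper":0}]'; python3 st.py
python3 - <<'E'
from h import *
c=cam('wrist','w4'); P=pts(c)
d=(np.hypot(P[...,0]-.579,P[...,1]+.0163)<.018)&(P[...,2]>.095)&(P[...,2]<.125)
print(d.sum(),np.nanpercentile(P[d][:,2],[5,25,50,75,95]))
q=(np.hypot(P[...,0]-.579,P[...,1]+.0163)<.03)&(P[...,2]>.06)&(P[...,2]<.072); print(np.nanmedian(P[q][:,2]))
E
```

```text
time_s: 20.92
position: [0.578, -0.0172, 0.1042]
eef_rot: [3.103, -0.487, -0.001]
wrist_force: [-0.5, 0.9, 1.1]
finger_gap: 0.502
finger_force: 0.0
t 20.925 fix 9.776549351869258e-05 -0.0019258643347410472 0.10415893121065076 F -0.7127160335696627 0.7336984639019599 1.0582175235994646 gap 0.5018511119867468 0.0
3297 [0.0979 0.1068 0.1105 0.1114 0.1121]
0.06736675672515088
```

View pics/w4.png

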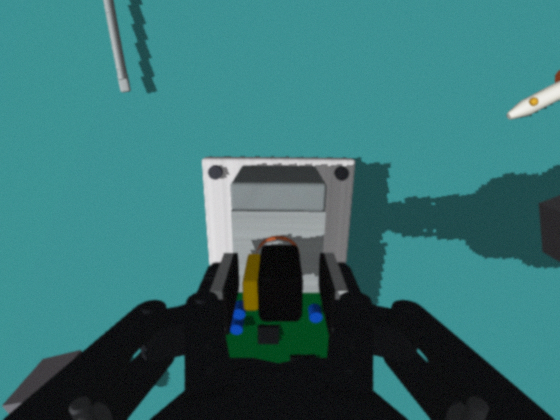

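```bash
python3 -m pendant '[{"offset":[0,0,0],"turn":0,"gripper":-0.3},{"offset":[0,0,0],"turn":0,"gripper":-0.3},{"offset":[0,0,-10],"turn":0,"gripper":-0.3},{"offset":[0,0,-25],"turn":0,"gripper":-0.3},{"offset":[0,0,-40],"turn":0,"gripper":-0.3},{"offset":[0,0,-40],"turn":0,"gripper":-0.3},{"offset":[0,0,0],"turn":0,"gripper":-0.3}]'
python3 - <<'E'
from h import *
c=cam('wrist'); P=pts(c); im=c['image'];hsv=cv2.cvtColor(im,cv2.COLOR_RGB2HSV).astype(int)
n=np.hypot(P[...,0]-.579,P[...,1]+.0163)
d=(n<.025)&(P[...,2]>.105)&(P[...,2]<.125)
print('top z',d.sum(),np.nanpercentile(P[d][:,2],[25,50,75]),cv2.minAreaRect(P[d][:,:2].astype(np.float32)*1000))
q=(n<.03)&(n>.02)&(P[...,2]>.06)&(P[...,2]<.072); print('plate',np.nanmedian(P[q][:,2]))
b=d&(hsv[...,2]<60);print('blk z',np.nanmedian(P[b][:,2]),cv2.minAreaRect(P[b][:,:2].astype(np.float32)*1000))
m=((hsv[...,0]<8)|(hsv[...,0]>172))&(hsv[...,1]>150)&(hsv[...,2]>70)&(P[...,2]>.04)&(P[...,2]<.1)
Q=P[m]-np.array([.5785,-.0153,0]); th=-.3142
if m.any(): print('tab x',np.percentile(Q[:,0]*np.cos(th)+Q[:,1]*np.sin(th),[3,10,50]))
s=cam('scene')['image']; cv2.imwrite('pics/crop6.png',cv2.resize(s[170:245,203:303],None,fx=7,fy=7,interpolation=cv2.INTER_CUBIC)[:,:,::-1])
E
```

```text
time_s: 21.85
position: [0.5795, -0.0169, 0.2231]
eef_rot: [-3.103, 0.487, -0.008]
wrist_force: [0.3, 1.4, -0.2]
finger_gap: 0.646
finger_force: 0.0
top z 838 [0.1091 0.111  0.1116] ((579.3543701171875, -14.213756561279297), (26.72100830078125, 23.320789337158203), 72.4664535522461)
plate 0.06734570522661229
blk z 0.11123732109548239 ((578.1815795898438, -17.827795028686523), (18.865116119384766, 23.290952682495117), 71.7614974975586)
tab x [-0.1116 -0.11   -0.1057]
```

View pics/crop6.png

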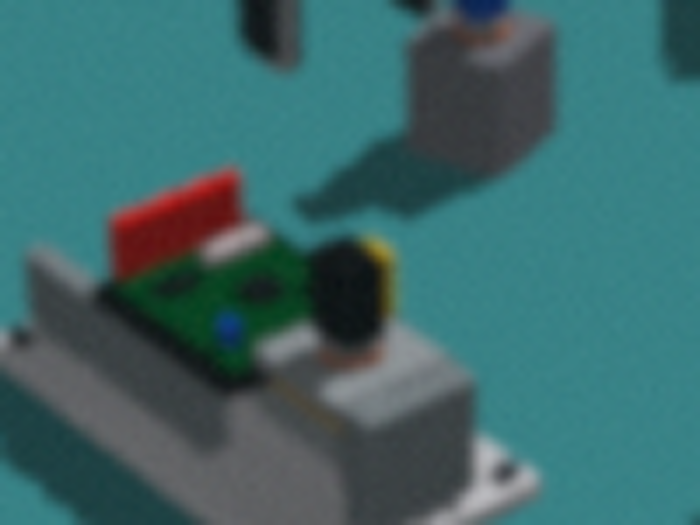

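```bash
python3 -c "
from bench import r
print(r.close_job())"
```

```text
the job is handed in; nothing more can be done
None
```

The job is handed in: the carrier was slid in to its stop, and the yellow-button pin is fully home through clevis and tongue with its button sprung back out. The push peaked at about 21 N at the hard stop, and the clock read about 22 s.

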